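Raise the bench magnifier and hold it over the hook in the fly-tying vise

ROBOT

A 7-joint arm with a two-finger parallel gripper is mounted at the origin on the work surface. World frame = base frame: x ahead of the robot, y to its left, z up, the work surface at z = 0. Lengths are in m, angles in rad, forces in N, time in s.
With the tool pointing down it reaches from about 0.425 to 0.925 m from the base axis. Payload 6.8 kg.
Tool frame: the origin (TCP) lies at the very end of the fingers, on their centre line; the grasp point (between the pads) lies 19 mm behind it; z points along the fingers, y is the line along which they close (so a half turn about z gives the same grasp; the last joint's range is limited). The gripper opens to 85 mm and grips with 20 to 120 N. Pads are 22 mm wide; open, the fingers measure 114 mm over their backs; the gripper's body (76 mm by 85 mm) begins 54 mm behind the grasp point. The pads swing forward as they close: fully open they stand 13 mm farther back than shut.
Start: joints at [-1.424, 0.477, 0.022, 1.555, -0.011, 1.109, -0.083], TCP at [0.17, 0.653, 0.192] pointing down, gripper open.
Joint ranges: [-2.96, 2.96], [-0.34, 2.1], [-1.41, 1.46], [0.24, 2.44], [-1.37, 4.51], [0.17, 1.92], [-2.96, 2.96]. Speed limits (rad/s): [2.39, 2.39, 3.14, 3.14, 3.14, 3.14, 3.14].

INTERFACE

Orientations are given as a rotation vector (axis times angle).
In Python, from bench import monitor, optics, r gives the robot as it stands.
- The arm moves only by the shell command python3 -m crank 'ROWS' [OPENING] [FORCE]. ROWS is JSON, a list of rows, each a list of 2 entries, a list of its own where there are three numbers: the shift along the tool's x, y, z in cm, then the turn, a rotation vector about the tool's x, y, z in rad. A call has 1 to 5 rows; each row shifts and turns the commanded pose from where the row before left it, along the tool's axes as they then stand; what a row does not reach is not made up. A row lasts 1/10 s, in which the tool goes at most 50 mm and 8.59 degrees, less where a joint would pass 70% of its speed; a pose out of reach is approached as far as the arm can. A call is refused whole if a number of a shift passes 5 or a number of a turn 0.15, either way. A call with a gripper value outside its range is refused whole. OPENING is the finger opening in cm, from 0 to 8.54, set as the call begins (- or left out, the last holds). The fingers move at their own pace and stop on an object; FORCE is the grip in N (left out, the last holds). Time passes only in rows, so rows that do not move let the fingers close. It gives the time, the measured TCP pose, the force, the opening and the grip force at its end, in the units of the state.
- monitor.get_obs(): the state, without advancing time (a new reading comes with each control period).
- optics.grab_frame(name): name is "scene" or "top" or "wrist"; returns (picture, depth): 480x640x3 uint8, red, green, blue; 480x640 float32, m along the optical axis (not along the pixel's ray), 0 where there is no reading.
- optics.camera_model(name): a dict with "vertical_fov" (degrees; the focal length in pixels is half the picture's height over the tangent of half this angle, whatever the lens; pixels are square), "cx", "cy" (the principal point, pixels), "R" (3x3) and "t" (3): a world point X has camera coordinates R X + t; the wrist camera has in their place "hand_eye" (4x4, takes a point from camera to tool coordinates, whose origin is the TCP and whose axes are the flange's). Camera axes: x right, y down, z forward; pixel columns grow to the right and rows downward; lengths in m; the calibration is good to about 2 mm. A picture is of the moment at which its call begins: read the wrist's pose just before it. camera_model takes no time and is no camera call.
- r.hand_in(): hands the job in; it is judged then, once.
The state is a dict: "clock": time; "joints": joint angles; "qvel": joint speeds; "tau": joint torques, N m; "tcp_pos": TCP position; "orientation": TCP orientation; "contact_force": force on the tool from outside, world axes, zero at the start; "moment": the same for the moment, N m; "grip_width": finger opening in m; "gripper_force": force on a finger pad.
Only numpy, scipy, OpenCV 4.12 (cv2) and the standard library are available. Lean on these libraries where they do the work, as an engineer would, in place of code of your own. Each camera call takes 0.05 s, during which the arm holds its last target. There are 200 camera calls.

TASK

Squeeze the release button on the side of the magnifier's head and pull the head up past the first stop to the second stop, so that both sections of the column are fully out. Then swing the lens round over the hook in the fly-tying vise. Finish while still holding the head there, fully up and still, because the collars are loose and I will tighten them while you hold it; the lens must not strike the vise, and the vise and the small things on the table stay where they are.

Things in the scene. Friction and masses are not known exactly. Their poses are not given: they have to be found in the camera images.
- stand: Foot of the magnifier: round dark steel base 150 mm across, 18 mm thick, fixed to the table, with a 44 mm wide socket up to 42 mm high. Origin: on the table, on the column's upright axis. The column is three tubes one in another (27, 21, 15 mm across, black collars 33 mm across); it turns in the socket about this axis and carries the head on top. The vise is on the stand's +x side.
- head: Magnifier head: black block 32 (x) by 36 (y) by 40 mm high, always upright, about 0.25 kg with lens. Origin: centre of its underside, on the column's axis, 145 mm above the table when shut, 265 mm fully out. x points along the lens arm (11 mm bar) to the lens (white rim 108 mm across, 16 mm thick). y points out of the face with the release button; the -y face is plain and flat.
- grip (a point): Middle of the head block, on the column's axis, level with the button's centre: 22 mm above the block's underside, 18 mm below its flat top. Same axes as the head. The column below is only 33 mm wide, so fingers on the two y faces may reach lower than the block.
- button_face (a point): Centre of the outer face of the release button: bare metal, round, 18 mm across, on the head's +y face. It stands 6 mm out of the face when free, 1.5 mm when fully in, so the head with button is 42 mm wide along y when free and 37.5 mm when pressed. Button and plain opposite face can be pinched together from above.
- button (a joint): Travel of the release button into the head (m): 0 free, 0.0045 fully in. Sprung: starts to move at 3 N, fully in at 8 N, springs back when let go. While it is out, a catch holds the head down on the middle tube's collar (a pull then only drags the middle tube out); the catch is free once the button is in by more than 0.003.
- inner (a joint): How far the head with the thinnest tube is out of the middle tube (m): 0 shut, 0.060 at its stop. Pulled by the head, this section comes first; its end is the first stop, where the pull needed rises from about 4 N to about 7 N. Let go, it sinks back.
- mid (a joint): How far the middle tube is out of the outer tube (m): 0 shut, 0.060 at its stop. It follows after the first stop; its end is the second stop, a firm one (head 120 mm higher than shut). Let go, it sinks back too.
- column (a joint): Turn of column, head and lens about the upright axis (rad), counter-clockwise from above positive, range -0.6 to 1.5; 0 when the head's x lies along the stand's x. Stays where it is left; turning takes about 0.05 N m.
- lens (a point): Centre of the lens, 170 mm from the column's axis along the head's x, 12 mm above the head's underside. With the column shut the lens is lower than the vise's jaws and stands to one side of the vise.
- vise: Pedestal fly-tying vise, loose on the table, 2.4 kg. Origin: on the table, about below the hook. Steel base plate 140 by 100 by 14 mm centred 110 mm along its +x; an 11 mm stem rises 98 mm along +x, and a dark tapered jaw nose 25 mm thick leans up from there to its tip 9 mm along x, 172 mm high. Highest point 185 mm above the table.
- hook (a point): Middle of the shank of the small hook held in the jaws of the vise, 178 mm above the table, 164 to 173 mm from the column's axis.
- varnish: Small varnish bottle, 34 mm across, 62 mm high. Origin: centre of its underside. To be left alone.
- spool: Wooden thread spool standing on end, 28 mm across, 36 mm high. Origin: centre of its underside. To be left alone.
- bead_jar: Small jar with a metal lid, 48 mm across, 45 mm high. Origin: centre of its underside. To be left alone.

How it is judged:
By the outcome, as a careful person would: the job done as asked, in the order asked, and still so for the second after the job is handed in, while the arm keeps its last pose, push and grip.
It also fails if it takes over 35 s, if anything falls off the work surface, if the arm or the gripper's body presses on something with over 40 N, if the wrist force passes 120 N, or if a joint passes its speed limit or range.

## Working session

There is one attempt and no reset: what is moved stays moved. The work goes in short steps, Python scripts to look and compute and a shell command to move; the robot and the scene stay as the last step left them, time stands still between calls to the robot, and variables do not carry over. Pictures are saved under pics/ and viewed, at most 10 in all, crops included, and the job is handed in when it is done.

```bash
mkdir -p pics
cat > h.py <<'E'
import numpy as np,cv2
from bench import monitor, optics, r
from scipy.spatial.transform import Rotation as Ro
def grab(n,f):
    o=monitor.get_obs(); p,d=optics.grab_frame(n); cv2.imwrite(f'pics/{f}.png',p[:,:,::-1]); np.savez(f'pics/{f}.npz',d=d,pos=o['tcp_pos'],ori=o['orientation'],p=p); return p,d
def cloud(n,f):
    z=np.load(f'pics/{f}.npz'); d=z['d']; m=optics.camera_model(n); F=240/np.tan(np.radians(m['vertical_fov'])/2)
    v,u=np.mgrid[:480,:640]; P=np.stack([(u-m['cx'])/F*d,(v-m['cy'])/F*d,d],-1)
    if 'R' in m: W=(P-np.array(m['t']))@np.array(m['R'])
    else:
        H=np.array(m['hand_eye']); T=P@H[:3,:3].T+H[:3,3]; W=T@Ro.from_rotvec(z['ori']).as_matrix().T+z['pos']
    W[d==0]=np.nan; return W
E
python3 - <<'E'
from h import *
grab('top','top0'); grab('scene','scene0')
print({k:(v if np.ndim(v)==0 else np.round(v,3).tolist()) for k,v in monitor.get_obs().items()})
for n in ('top','scene'): 
  m=optics.camera_model(n); print(m['vertical_fov'],-np.array(m['R']).T@m['t'])
E
```

```text
{'clock': 0.1, 'joints': [-1.424, 0.478, 0.022, 1.556, -0.011, 1.109, -0.083], 'qvel': [-0.003, -0.001, -0.001, -0.001, -0.0, -0.001, 0.001], 'tau': [0.005, -59.776, 1.614, -28.195, 0.013, 0.005, -0.0], 'tcp_pos': [0.17, 0.653, 0.191], 'orientation': [-0.399, -3.116, 0.003], 'contact_force': [0.359, -0.851, 0.032], 'moment': [0.018, 0.0, 0.008], 'gripper_force': 0.0, 'grip_width': 0.08529359087937166}
43.53876179514501 [0.51034603 0.08531643 1.09262613]
42.03398291138886 [ 0.97829937 -0.51488526  0.69833423]
```

View pics/top0.png

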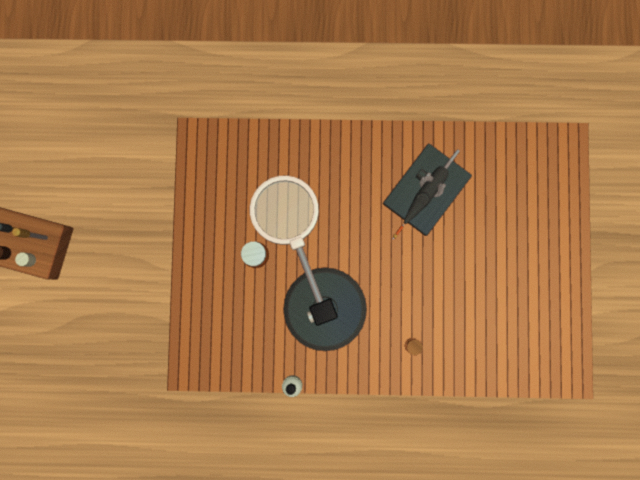

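View pics/scene0.png

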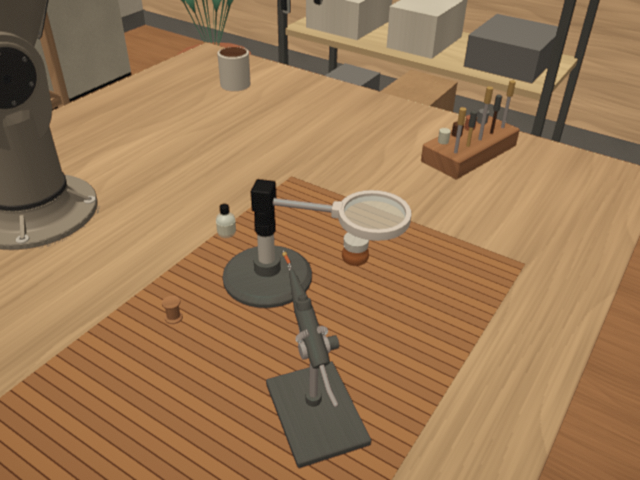

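The top view shows the head at (322,311), the lens at (285,210), the hook tip near (397,235) and the button at (311,317). The scene view shows the hook near (287,257), held at the tip of the vise.

Run:
```python
from h import *
W=cloud('top','top0'); S=cloud('scene','scene0')
for u,v in [(322,311),(285,243),(285,178),(251,210),(319,210),(311,317),(398,233),(404,224),(410,214),(325,340),(253,254),(291,387),(414,346)]: print((u,v),W[v,u].round(3))
z=W[...,2]
def fit(m,n):
    P=W[m]; (c,rr)=cv2.minEnclosingCircle(P[:,:2].astype(np.float32)); print(n,m.sum(),np.round(c,4),round(rr,4),np.median(P[:,2]).round(3))
v,u=np.mgrid[:480,:640]
p=np.load('pics/top0.npz')['p'].astype(int)
fit((abs(u-325)<50)&(abs(v-309)<50)&(z>.012)&(z<.024),'base')
m=(abs(u-285)<40)&(abs(v-210)<40)&(z>.13)&(p.min(-1)>190); fit(m,'lens')
m=(abs(u-322)<22)&(abs(v-311)<22)&(z>.176)&(p.max(-1)<70); fit(m,'head'); rr=cv2.minAreaRect(W[m][:,:2].astype(np.float32)); print(rr, W[m].mean(0))
m=(abs(u-400)<25)&(abs(v-225)<25)&(z>.14); print('jaw',W[m][np.argsort(-W[m][:,2])][:8].round(3))
for (U,V) in [(285,253),(287,259),(289,266),(291,273)]: print('scene',S[V,U].round(3))
q=np.load('pics/scene0.npz')['p']
im=np.hstack([cv2.resize(q[235:310,250:330],(400,375),interpolation=cv2.INTER_CUBIC),cv2.resize(p[195:270,370:450].astype(np.uint8),(400,375),interpolation=cv2.INTER_CUBIC)])
cv2.imwrite('pics/crop.png',im[:,:,::-1])
```

```text
(322, 311) [0.481 0.101 0.186]
(285, 243) [0.584 0.161 0.165]
(285, 178) [0.686 0.163 0.166]
(251, 210) [0.635 0.215 0.165]
(319, 210) [0.659 0.113 0.001]
(311, 317) [0.471 0.118 0.177]
(398, 233) [ 0.601 -0.012  0.18 ]
(404, 224) [ 0.635 -0.042  0.002]
(410, 214) [ 0.631 -0.031  0.172]
(325, 340) [0.424 0.098 0.02 ]
(253, 254) [0.573 0.226 0.044]
(291, 387) [0.348 0.153 0.062]
(414, 346) [ 0.419 -0.057  0.037]
base 4321 [0.4791 0.0999] 0.0744 0.018
lens 500 [0.6323 0.1611] 0.0567 0.165
head 500 [0.4792 0.0997] 0.0225 0.185
((0.47947394847869873, 0.09970163553953171), (0.03184967488050461, 0.035614002496004105), 22.837520599365234) [0.47955735 0.09952226 0.184792  ]
jaw [[ 0.597 -0.007  0.183]
 [ 0.599 -0.006  0.182]
 [ 0.602 -0.012  0.182]
 [ 0.598 -0.005  0.181]
 [ 0.599 -0.008  0.181]
 [ 0.596 -0.008  0.181]
 [ 0.607 -0.017  0.181]
 [ 0.604 -0.011  0.181]]
scene [ 0.601 -0.008  0.181]
scene [ 0.609 -0.015  0.179]
scene [ 0.613 -0.017  0.17 ]
scene [ 0.625 -0.028  0.172]
```

View pics/crop.png

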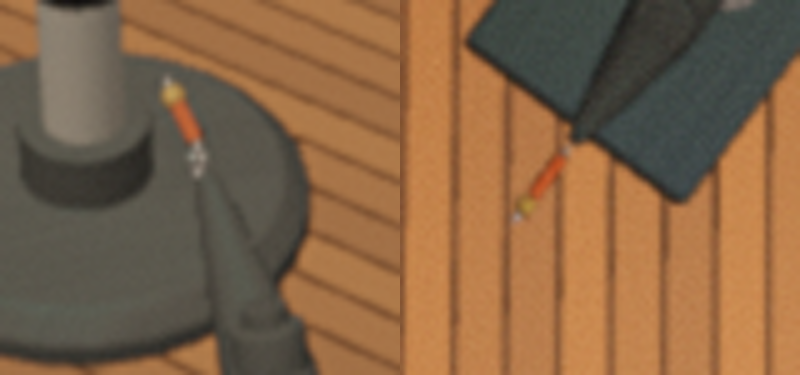

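The hook's mid-shank is near (0.604,-0.012,0.178), about 168 mm from the axis at (0.479,0.100). The head's azimuth is about +22.4° and must end near -41.9°. I'll approach now.

```bash
python3 -m crank '[[[-2,-2,-3],[0,0,0]],[[-3,-3.2,-3],[0,0,0]],[[-3.5,-3.6,-2],[0,0,0]],[[-3.5,-3.6,0],[0,0,0]],[[-3.5,-3.6,0],[0,0,0]]]' 7.5 30; python3 -m crank '[[[-3.5,-3.6,0],[0,0,0]],[[-3.5,-3.6,0],[0,0,0]],[[-3.5,-3.6,0],[0,0,0]],[[-3.5,-3.6,0],[0,0,0]],[[-3.5,-3.6,0],[0,0,0]]]'; python3 -m crank '[[[-3.5,-3.6,0],[0,0,0]],[[-3.5,-3.6,0],[0,0,0]],[[-2.3,-2.5,0],[0,0,0]],[[0,0,0],[0,0,-0.12]],[[0,0,0],[0,0,-0.13]]]';python3 -m crank '[[[0,0,0],[0,0,-0.13]],[[0,0,0],[0,0,-0.13]],[[0,0,0],[0,0,-0.13]],[[0,0,0],[0,0,0]],[[0,0,0],[0,0,0]]]'
cat > rel.py <<'E'
from h import *
import sys
def rel(x,y,z,az,):
    o=monitor.get_obs(); R=Ro.from_rotvec(o['orientation']).as_matrix()
    print('clock',round(o['clock'],2),'pos',np.round(o['tcp_pos'],4),'yaz',np.degrees(np.arctan2(R[1,1],R[0,1])).round(2),'tilt',np.round(R[:,2],3))
    a=np.radians(az); T=np.array([[np.sin(a)*-1*-1,np.cos(a),0],[-np.cos(a),np.sin(a),0],[0,0,-1]])
    if R[:,1]@T[:,1]<0: T[:,:2]*=-1
    print('cm',(R.T@(np.array([x,y,z])-o['tcp_pos'])*100).round(2),'turn',Ro.from_matrix(R.T@T).as_rotvec().round(3))
    print('F',np.round(o['contact_force'],1),np.round(o['moment'],2),o['grip_width'],o['gripper_force'])
if __name__=='__main__': rel(*map(float,sys.argv[1:]))
E
python3 rel.py .4793 .0998 .146 112.4; python3 -c "
from h import *
grab('wrist','w1')
"
```

```text
clock: 0.6
tcp_pos: [0.2773, 0.4636, 0.2689]
orientation: [0.399, 3.116, 0.002]
contact_force: [1.1, 0.8, 0.7]
grip_width: 0.0755
gripper_force: 0.0
clock: 1.1
tcp_pos: [0.4004, 0.2457, 0.2683]
orientation: [-0.399, -3.116, -0.0]
contact_force: [1.2, 0.4, -0.1]
grip_width: 0.0753
gripper_force: 0.0
clock: 1.6
tcp_pos: [0.4655, 0.1293, 0.2681]
orientation: [-0.005, -3.141, 0.0]
contact_force: [0.7, -0.1, -0.1]
grip_width: 0.0749
gripper_force: 0.0
clock: 2.1
tcp_pos: [0.4651, 0.1308, 0.2682]
orientation: [0.596, -3.084, 0.0]
contact_force: [-0.3, 0.9, -0.4]
grip_width: 0.0749
gripper_force: 0.0
clock 2.1 pos [0.4651 0.1308 0.2682] yaz 111.87 tilt [-0. -0. -1.]Traceback (most recent call last):
  File "rel.py", line 10, in <module>
    if __name__=='__main__': rel(*map(float,sys.argv[1:]))
                             ~~~^^^^^^^^^^^^^^^^^^^^^^^^^^
  File "rel.py", line 8, in rel
    print('cm',(R.T@(np.array([x,y,z])-o['tcp_pos'])*100).round(2),'turn',Ro.from_matrix(R.T@T).as_rotvec().round(3))
                                                                          ~~~~~~~~~~~~~~^^^^^^^
  File "scipy/spatial/transform/_rotation.pyx", line 1143, in scipy.spatial.transform._rotation.Rotation.from_matrix
ValueError: Non-positive determinant (left-handed or null coordinate frame) in rotation matrix 0: [[-9.99956881e-01  9.27547370e-03 -4.50122123e-04]
 [ 9.27547463e-03  9.99956982e-01  2.84141058e-08]
 [-4.50103023e-04  4.14668345e-06  9.99999899e-01]].
```

View pics/w1.png

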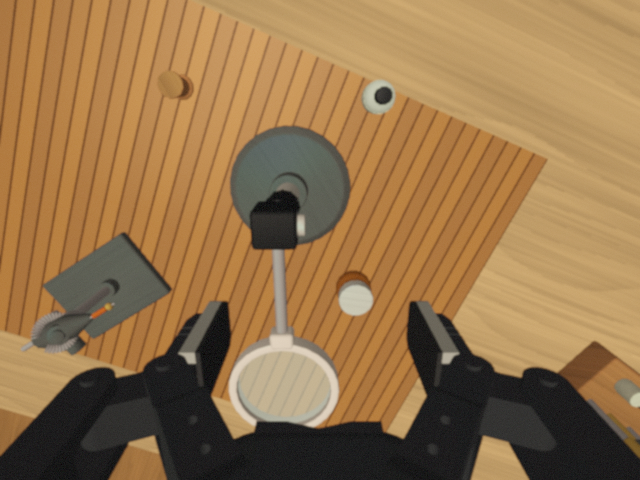

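The wrist view shows the head's top at about (273,227) with the button to its right at (300,226). The bar runs down to the lens at (284,383). The finger line lies along the image's horizontal, as needed.

```bash
sed -i 's/T=np.array.*/T=np.array([[-np.sin(a),np.cos(a),0],[np.cos(a),np.sin(a),0],[0,0,-1]])/' rel.py
python3 - <<'E'
from h import *
W=cloud('wrist','w1'); p=np.load('pics/w1.npz')['p'].astype(int)
v,u=np.mgrid[:480,:640]
m=(abs(u-275)<35)&(abs(v-230)<40)&(W[...,2]>.180)&(W[...,2]<.195)&(p.max(-1)<80)
P=W[m]; print(m.sum(),P.mean(0),cv2.minAreaRect(P[:,:2].astype(np.float32)))
m=(abs(u-285)<65)&(abs(v-383)<60)&(W[...,2]>.15)&(W[...,2]<.19)&(p.min(-1)>170);P=W[m]
print(cv2.minEnclosingCircle(P[:,:2].astype(np.float32)))
P=np.array([W[b,a] for a,b in [(302,224),(303,230)]]);print(P)
E
sed -i 's/[ ]*if R\[:,1\].*/    T[:,:2]*=np.sign(T[:,1]@R[:,1])/;s/T=np.array(\[\[-np.sin(a)/T=np.array([[np.sin(a)*-1/' rel.py
sed -n 6p rel.py
python3 - <<'E'
import numpy as np
a=1.96;T=np.array([[-np.sin(a),np.cos(a),0],[np.cos(a),np.sin(a),0],[0,0,-1]]);print(np.linalg.det(T))
E
python3 rel.py .4793 .0998 .146 112.4
```

```text
1743 [0.47888615 0.09757642 0.18427679] ((0.48001447319984436, 0.09752023965120316), (0.03134515509009361, 0.035828523337841034), 21.12775993347168)
((0.6324654221534729, 0.15922130644321442), 0.05751345679163933)
[[0.46954371 0.11735151 0.17523142]
 [0.47467055 0.12006732 0.17278138]]
    a=np.radians(az); T=np.array([[np.sin(a)*-1,np.cos(a),0],[np.cos(a),np.sin(a),0],[0,0,-1]])
1.0
clock 2.15 pos [0.4652 0.1308 0.2683] yaz 111.89 tilt [-0. -0. -1.]
cm [-0.16 -3.4  12.23] turn [-0.    -0.    -0.009]
F [-0.3  0.8 -0.3] [ 0.01 -0.01  0.02] 0.07484524850587285 0.0
```

```bash
python3 -m crank '[[[-0.15,-3.45,1],[0,0,0]],[[0,0,3],[0,0,0]],[[0,0,3],[0,0,0]],[[0,0,3],[0,0,0]],[[0,0,2.2],[0,0,0]]]' | tail -4; python3 -m crank '[[[0,0,0],[0,0,0]],[[0,0,0],[0,0,0]],[[0,0,0],[0,0,0]]]'; python3 rel.py .4796 .0987 .146 111.7;  python3 -c "
from h import *
grab('wrist','w2')
"
```

```text
orientation: [0.597, -3.083, 0.001]
contact_force: [-0.2, 0.1, 0.3]
grip_width: 0.0749
gripper_force: 0.0
clock: 2.95
tcp_pos: [0.4807, 0.0998, 0.1478]
orientation: [-0.6, 3.082, 0.001]
contact_force: [0.3, 0.1, -0.6]
grip_width: 0.075
gripper_force: 0.0
clock 2.95 pos [0.4807 0.0998 0.1478] yaz 112.03 tilt [ 0.002  0.001 -1.   ]
cm [ 0.15 -0.06  0.18] turn [0.    0.002 0.006]
F [ 0.3  0.1 -0.6] [-0.04  0.03 -0.  ] 0.07502925232397424 0.0
```

View pics/w2.png

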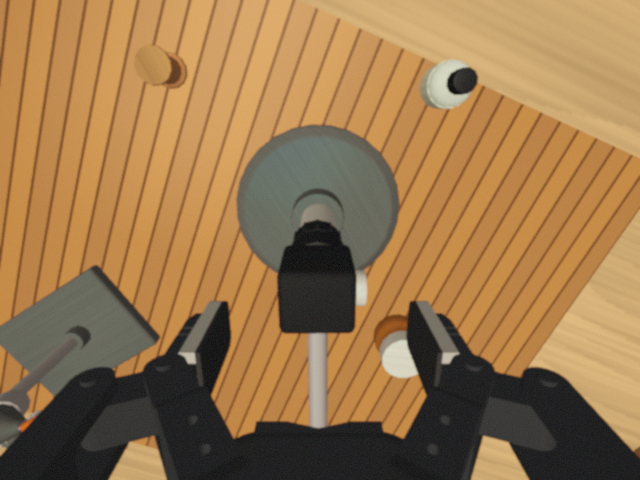

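The head lies centred between the fingers: columns 280–355 for the head, and the pads at about 205 and 435. The button at (362,288) is on the right finger's side. Next I close.

```bash
python3 -m crank '[[[0.1,0,0.3],[0,0,0]],[[0,0,0],[0,0,0]],[[0,0,0],[0,0,0]],[[0,0,0],[0,0,0]],[[0,0,0],[0,0,0]]]' 3 60; python3 -m crank '[[[0,0,0],[0,0,0]],[[0,0,0],[0,0,0]],[[0,0,0],[0,0,0]]]'; python3 rel.py .4796 .0987 .146 111.7
```

```text
clock: 3.5
tcp_pos: [0.4792, 0.0999, 0.1447]
orientation: [-0.601, 3.082, 0.002]
contact_force: [-3.7, 0.8, 10.5]
grip_width: 0.0303
gripper_force: 5.4
clock: 3.8
tcp_pos: [0.4792, 0.0999, 0.1447]
orientation: [-0.601, 3.082, 0.002]
contact_force: [-3.7, -0.4, 11.1]
grip_width: 0.0297
gripper_force: 5.4
clock 3.8 pos [0.4792 0.0999 0.1447] yaz 112.08 tilt [ 0.001  0.002 -1.   ]
cm [ 0.   -0.12 -0.13] turn [0.001 0.001 0.007]
F [-3.7 -0.4 11.1] [ 0.05  0.77 -0.  ] 0.029746322563670425 5.366656057303771
```

```bash
python3 -c "
from h import *
p,d=grab('wrist','w3'); q,d=grab('scene','s3')
a=cv2.resize(q[130:290,180:380],(480,384)); b=cv2.resize(p[200:440,170:470],(480,384))
cv2.imwrite('pics/c3.png',np.vstack([a,b])[:,:,::-1][:600] if 0 else cv2.resize(np.hstack([a,b]),(800,320))[:,:,::-1])
"
```

```text
(no output)
```

View pics/c3.png

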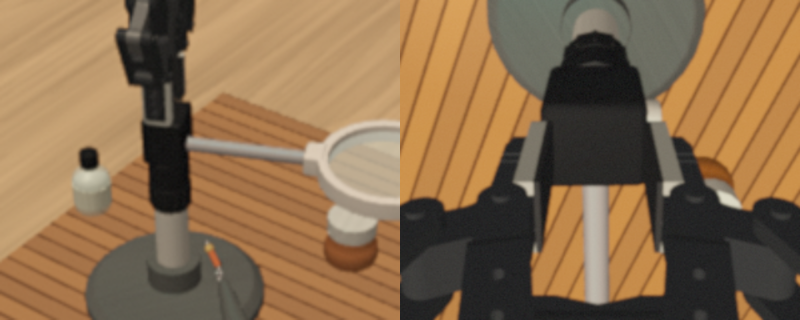

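The scene crop shows the near pad's end partway down the head. In the wrist crop the pads flank the head but the button still shows at (652,108), so I'll check the depths.

```bash
python3 -c "
from h import *
S=cloud('scene','s3'); 
# crop px ->orig: /(400/200) in x=2, y 2
for x,y in [(160,60),(158,95),(158,105),(160,115),(160,128),(178,110),(172,140),(168,165),(170,185),(192,143)]: print((x,y),S[130+y//2,180+x//2].round(3))
W=cloud('wrist','w3')
print()
for x,y in [(548,126),(537,145),(527,185),(655,126),(662,145),(675,185),(595,115),(595,180),(652,106),(595,85)]:
  print((x,y),W[200+int(y*.75),170+int((x-400)*.75)].round(3))
"; python3 -c "
import cv2,numpy as np
q=cv2.imread('pics/s3.png')[160:240,230:310]; p=cv2.imread('pics/w3.png')[250:390,240:380]
cv2.imwrite('pics/c4.png',np.hstack([cv2.resize(q,(400,400),interpolation=2),cv2.resize(p,(400,400),interpolation=2)]))"
```

```text
(160, 60) [0.507 0.065 0.253]
(158, 95) [0.494 0.077 0.214]
(158, 105) [0.494 0.076 0.206]
(160, 115) [0.495 0.077 0.198]
(160, 128) [0.488 0.085 0.179]
(178, 110) [0.491 0.103 0.186]
(172, 140) [0.497 0.087 0.17 ]
(168, 165) [0.493 0.086 0.147]
(170, 185) [0.493 0.087 0.128]
(192, 143) [0.502 0.105 0.16 ]

(548, 126) [0.474 0.08  0.192]
(537, 145) [0.475 0.078 0.204]
(527, 185) [0.475 0.078 0.223]
(655, 126) [0.463 0.111 0.19 ]
(662, 145) [0.462 0.112 0.203]
(675, 185) [0.463 0.113 0.221]
(595, 115) [0.469 0.093 0.185]
(595, 180) [0.492 0.102 0.185]
(652, 106) [0.465 0.114 0.169]
(595, 85) [0.466 0.092 0.167]
```

View pics/c4.png

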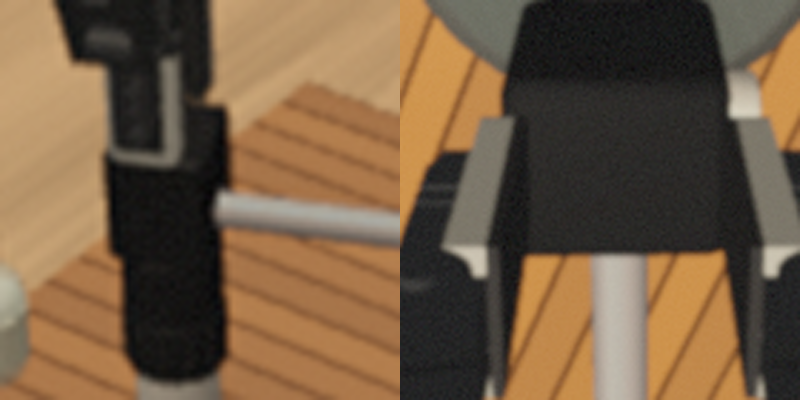

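The fingertips rest on the head's top at z≈0.187, although the TCP reads 0.145. I'll check where the pads sit in the tool frame when open and when closed.

```bash
python3 -c "
from h import *
for f in ('w2','w3'):
  W=cloud('wrist',f); z=np.load(f'pics/{f}.npz'); R=Ro.from_rotvec(z['ori']).as_matrix(); T=(W-z['pos'])@R*1000
  v,u=np.mgrid[:480,:640]
  m=(v>290)&(v<400)&(u>170)&(u<470)&(z['d']>0)&(W[...,2]>.187)&(abs(T[...,1])>14)
  P=T[m]; print(f,m.sum(),'farthest',np.percentile(P[:,2],[50,95,99,100]).round(1)); Q=P[P[:,2]>np.percentile(P[:,2],97)]; print(Q[::max(1,len(Q)//10)].round(0).tolist())
"; python3 -c "
from h import *
print(np.array(optics.camera_model('wrist')['hand_eye']).round(4))"
```

```text
w2 9314 farthest [-78.5 -54.7 -50.4 -47.7]
[[12.0, -44.0, -53.0], [9.0, 37.0, -49.0], [9.0, -38.0, -53.0], [4.0, 37.0, -48.0], [4.0, 37.0, -51.0], [2.0, 37.0, -51.0], [1.0, 36.0, -52.0], [-3.0, -38.0, -50.0], [-7.0, -39.0, -48.0], [-7.0, -38.0, -51.0]]
w3 14492 farthest [-90.6 -53.1 -46.1 -42.3]
[[12.0, -22.0, -45.0], [12.0, -18.0, -45.0], [12.0, 17.0, -46.0], [12.0, -21.0, -48.0], [12.0, -17.0, -49.0], [12.0, 17.0, -50.0], [8.0, 25.0, -47.0], [7.0, 25.0, -48.0], [8.0, 23.0, -50.0], [-1.0, -16.0, -45.0], [-9.0, -16.0, -48.0]]
[[-1.300e-03 -9.485e-01 -3.167e-01  8.200e-02]
 [ 1.000e+00 -1.100e-03 -8.000e-04 -9.000e-04]
 [ 4.000e-04 -3.167e-01  9.485e-01 -1.818e-01]
 [ 0.000e+00  0.000e+00  0.000e+00  1.000e+00]]
```

The finger ends really sit about 43 mm behind the reported TCP, so the TCP must go to z≈0.105. I'll lift, open and descend.

```bash
python3 -m crank '[[[0,0,-1.2],[0,0,0]],[[0,0,0],[0,0,0]]]' | head -2;  python3 -m crank '[[[0,0,0],[0,0,0]],[[0,0,0],[0,0,0]],[[0,0,0],[0,0,0]],[[0,0,0],[0,0,0]]]' 7.5 | tail -2;  python3 -m crank '[[[0,-0.1,1],[0,0,0]],[[0,0,2],[0,0,0]],[[0,0,1.5],[0,0,0]],[[0,0,0.6],[0,0,0]],[[0,0,0],[0,0,0]]]'; python3 -m crank '[[[0,0,0],[0,0,0]],[[0,0,0],[0,0,0]],[[0,0,0],[0,0,0]],[[0,0,0],[0,0,0]],[[0,0,0],[0,0,0]]]' 3 60; python3 -m crank '[[[0,0,0],[0,0,0]],[[0,0,0],[0,0,0]]]'; python3 rel.py .4796 .0987 .105 111.7;python3 -c "
from h import *
p,d=grab('wrist','w5'); q,d=grab('scene','s5')
a=q[150:240,220:320]; b=p[250:390,240:380]
cv2.imwrite('pics/c5.png',np.hstack([cv2.resize(a,(400,400)),cv2.resize(b,(400,400))])[:,:,::-1])"
```

```text
clock: 4.1
tcp_pos: [0.4799, 0.0993, 0.1569]
grip_width: 0.075
gripper_force: 0.0
clock: 5.0
tcp_pos: [0.4783, 0.0978, 0.1033]
orientation: [0.601, -3.081, 0.001]
contact_force: [0.2, -0.4, 0.8]
grip_width: 0.0751
gripper_force: 0.0
clock: 5.5
tcp_pos: [0.4796, 0.099, 0.1054]
orientation: [-0.602, 3.082, 0.002]
contact_force: [-1.6, 1.7, 5.3]
grip_width: 0.0364
gripper_force: 59.6
clock: 5.7
tcp_pos: [0.4796, 0.099, 0.1054]
orientation: [-0.602, 3.082, 0.002]
contact_force: [-0.8, 1.7, 5.8]
grip_width: 0.0363
gripper_force: 59.6
clock 5.7 pos [0.4796 0.099  0.1054] yaz 112.09 tilt [ 0.001  0.001 -1.   ]
cm [ 0.01 -0.03  0.04] turn [0.001 0.002 0.007]
F [-0.8  1.7  5.8] [0.43 0.49 0.  ] 0.0363459813309216 59.62088942527771
```

View pics/c5.png

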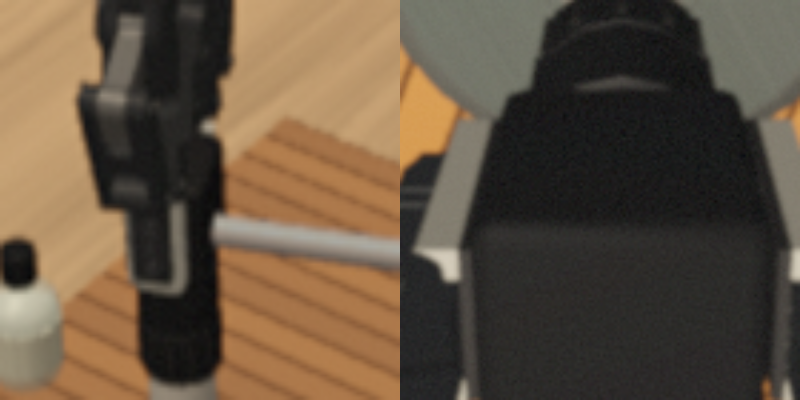

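The head is gripped on both faces at full force: the pad covers it in the left crop, and no button is visible in the right one. Next I pull upward, watching the force.

```bash
for i in 1; do python3 -m crank '[[[0,0,-0.6],[0,0,0]],[[0,0,-1],[0,0,0]],[[0,0,-1],[0,0,0]],[[0,0,-1],[0,0,0]],[[0,0,0],[0,0,0]]]'; done; python3 -m crank '[[[0,0,-0.6],[0,0,0]],[[0,0,-0.6],[0,0,0]],[[0,0,-0.6],[0,0,0]],[[0,0,0],[0,0,0]]]';python3 -c "
from h import *
p,d=grab('wrist','w6'); q,d=grab('scene','s6')
a=q[100:280,190:350]
cv2.imwrite('pics/c6.png',np.hstack([cv2.resize(a,(480,540)),cv2.resize(p[200:400],(320,200))[:0] if 0 else np.zeros((540,0,3),np.uint8)])[:,:,::-1])"
```

```text
clock: 6.3
tcp_pos: [0.4795, 0.0989, 0.1421]
orientation: [-0.602, 3.082, 0.002]
contact_force: [2.5, 5.1, -2.8]
grip_width: 0.0366
gripper_force: 60.7
clock: 6.7
tcp_pos: [0.4794, 0.0988, 0.1591]
orientation: [-0.601, 3.082, 0.001]
contact_force: [1.4, 4.8, -2.0]
grip_width: 0.0359
gripper_force: 60.8
```

View pics/c6.png

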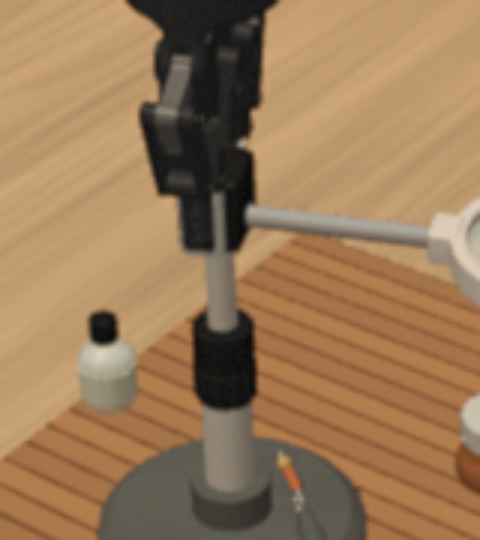

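The thin tube is coming out first (rows 250–320) and both collars are still down, so the catch is released. I'll carry on to the second stop.

```bash
python3 -m crank '[[[0,0,-0.6],[0,0,0]],[[0,0,-0.6],[0,0,0]],[[0,0,-1],[0,0,0]],[[0,0,-1],[0,0,0]],[[0,0,0],[0,0,0]]]'; python3 -m crank '[[[0,0,-1],[0,0,0]],[[0,0,-1],[0,0,0]],[[0,0,-0.6],[0,0,0]],[[0,0,-0.4],[0,0,0]],[[0,0,0],[0,0,0]]]';python3 -m crank '[[[0,0,-0.2],[0,0,0]],[[0,0,-0.2],[0,0,0]],[[0,0,0],[0,0,0]],[[0,0,0],[0,0,0]]]'
```

```text
clock: 7.3
tcp_pos: [0.4794, 0.0987, 0.1911]
orientation: [-0.601, 3.082, 0.001]
contact_force: [1.4, 5.3, -1.5]
grip_width: 0.0364
gripper_force: 61.5
clock: 7.8
tcp_pos: [0.4793, 0.0987, 0.2205]
orientation: [-0.601, 3.083, 0.001]
contact_force: [2.4, 5.3, -2.6]
grip_width: 0.0363
gripper_force: 62.0
clock: 8.2
tcp_pos: [0.4793, 0.0987, 0.2241]
orientation: [-0.601, 3.083, 0.001]
contact_force: [3.1, 5.1, -2.8]
grip_width: 0.0362
gripper_force: 61.9
```

```bash
python3 -m crank '[[[0,0,-0.15],[0,0,0]],[[0,0,-0.1],[0,0,0]],[[0,0,0],[0,0,0]]]' | sed -n 2,4p; python3 -m crank '[[[0,0,-0.1],[0,0,0]],[[0,0,-0.1],[0,0,0]],[[0,0,0],[0,0,0]]]'|  sed -n 2,4p
```

```text
tcp_pos: [0.479, 0.0987, 0.2257]
orientation: [-0.602, 3.083, 0.0]
contact_force: [4.8, 5.2, -10.0]
tcp_pos: [0.4784, 0.0985, 0.226]
orientation: [0.602, -3.082, 0.001]
contact_force: [8.8, 7.5, -22.4]
```

The firm second stop shows at TCP z≈0.2257. I'll ease the pull slightly and swing by about 1.12 rad.

```bash
python3 -m crank '[[[0,0,0.1],[0,0,0.03]],[[0,0,0],[0,0,0.06]],[[0,0,0],[0,0,0.09]],[[0,0,0],[0,0,0.1]],[[0,0,0],[0,0,0.1]]]' - 70 | sed -n 2,6p;  python3 -m crank '[[[0,0,0],[0,0,0.1]],[[0,0,0],[0,0,0.1]],[[0,0,0],[0,0,0.1]],[[0,0,0],[0,0,0.1]],[[0,0,0],[0,0,0.1]]]' | sed -n 2,6p; python3 -m crank '[[[0,0,0],[0,0,0.1]],[[0,0,0],[0,0,0.06]],[[0,0,0],[0,0,0.04]],[[0,0,0],[0,0,0]],[[0,0,0],[0,0,0]]]' | sed -n 2,6p; python3 rel.py .4796 .0987 .2255 48.1
python3 -c "
from h import *
p,d=grab('top','t7'); q,d=grab('scene','s7')
a=p[140:380,200:480]; b=q[60:360,180:430]
cv2.imwrite('pics/c7.png',np.hstack([cv2.resize(a,(440,377)),cv2.resize(b,(314,377))])[:,:,::-1])"
```

```text
tcp_pos: [0.4788, 0.099, 0.2259]
orientation: [0.003, -3.141, -0.0]
contact_force: [7.3, 7.4, -17.1]
grip_width: 0.0362
gripper_force: 75.0
tcp_pos: [0.4793, 0.0995, 0.2259]
orientation: [0.774, 3.044, 0.001]
contact_force: [8.9, 8.8, -18.9]
grip_width: 0.036
gripper_force: 74.5
tcp_pos: [0.4795, 0.0995, 0.226]
orientation: [1.068, 2.953, 0.002]
contact_force: [9.7, 9.0, -21.0]
grip_width: 0.0362
gripper_force: 74.1
clock 10.3 pos [0.4795 0.0995 0.226 ] yaz 50.22 tilt [ 0.001  0.001 -1.   ]
cm [-0.06 -0.06  0.05] turn [0.001 0.001 0.037]
F [  9.7   9.  -21. ] [ 2.52 -2.47 -0.03] 0.036183637741481346 74.10038352012634
```

View pics/c7.png

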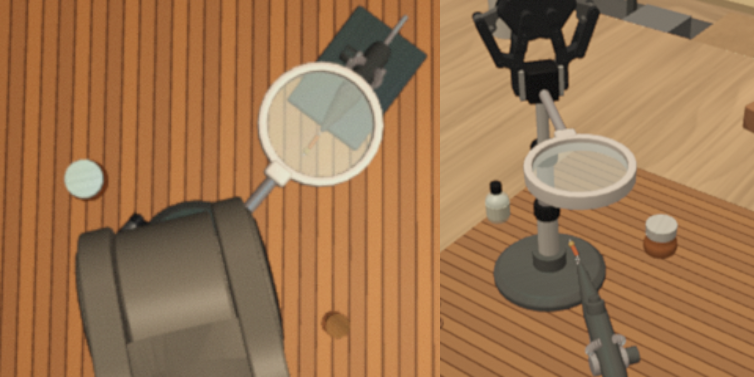

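The lens is out over the vise, with the hook seen through it at (313,145) in the left crop. I'll make the last small turn and check by depth.

```bash
python3 -m crank '[[[0,0,0.03],[0,0,0.03]],[[0,0,0],[0,0,0]],[[0,0,0],[0,0,0]],[[0,0,0],[0,0,0]]]' | sed -n 2,6p
python3 -c "
from h import *
p,d=grab('top','t8'); W=cloud('top','t8'); v,u=np.mgrid[:480,:640]
m=(abs(W[...,2]-.285)<.01)&(p.min(-1)>170)&(u>350)&(u<470)&(v>160)&(v<270)
P=W[m]; c,rr=cv2.minEnclosingCircle(P[:,:2].astype(np.float32)); print(m.sum(),c,rr,np.median(P[:,2]), np.degrees(np.arctan2(c[1]-.0990,c[0]-.4795)),'hook',np.degrees(np.arctan2(-.012-.099,.604-.4795)))
o=monitor.get_obs(); print(np.abs(o['qvel']).max(),o['clock'])
"
```

```text
tcp_pos: [0.4796, 0.0996, 0.2259]
orientation: [1.112, 2.937, 0.002]
contact_force: [8.2, 8.0, -18.7]
grip_width: 0.0362
gripper_force: 74.3
1124 (0.6043107509613037, -0.00872967578470707) 0.05774443596601486 0.2852173069969793 -40.798928145143826 hook -41.71911922739059
0.0009321013361130296 10.85
```

The lens centre is at (0.604,-0.009), within about 3 mm of the hook, with its top at z=0.285, which is fully up. The arm is still.

```bash
python3 -c "
from h import *
print(r.hand_in())"
```

```text
the job is handed in; nothing more can be done
None
```

The magnifier head is held at the second stop with both column sections fully out, the lens is about 3 mm off centre over the hook, and the job is handed in; on the first try the fingertips closed on top of the head and pressed it with about 11 N before I re-gripped lower.

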